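# Load a reagent cartridge into the gravity chute

## Robot

A 6-joint arm with a two-finger parallel gripper is mounted at the origin on a cart in front of the work surface, level with it; the furniture and walls round the work are solid. World frame = base frame: x ahead of the robot, y to its left, z up, the work surface at z = 0. Lengths are in m, angles in rad, forces in N, time in s.
With the tool pointing down it reaches from about 0.35 to 0.875 m from the base axis. Payload 15.5 kg.
Tool frame: the origin (TCP) lies at the very end of the fingers, on their centre line; the grasp point (between the pads) lies 19 mm behind it; z points along the fingers, y is the line along which they close (so a half turn about z gives the same grasp; the last joint's range is limited). The gripper opens to 85 mm and grips with 20 to 120 N. Pads are 22 mm wide; open, the fingers measure 114 mm over their backs; the gripper's body (76 mm by 85 mm) begins 54 mm behind the grasp point. The pads swing forward as they close: fully open they stand 13 mm farther back than shut.
Start: joints at [1.115, 0.494, 1.345, -0, 1.302, -0.096], TCP at [0.22, 0.585, 0.231] pointing down, gripper open.
Joint ranges: [-2.91, 2.91], [-0.82, 2.16], [0.22, 2.67], [-1.22, 4.37], [0.12, 2.79], [-3.08, 3.08]. Speed limits (rad/s): [1.89, 1.89, 2.57, 3.01, 3.01, 3.01].

## Interface

Orientations are given as [roll, pitch, yaw] about the fixed x, y, z axes, in that order (R = Rz(yaw) Ry(pitch) Rx(roll)).
In Python, from workcell import robot gives the robot as it stands.
- The arm moves only by the shell command python3 -m handwheel 'ROWS' [OPENING] [FORCE]. ROWS is text: rows parted by semicolons, each of 4 numbers parted by spaces: the shift along the tool's x, y, z in units of 25 mm (1.0 is 25 mm), then the turn about the tool's z in units of 6 degrees (1.0 is 6 degrees). A call has 1 to 20 rows; each row shifts and turns the commanded pose from where the row before left it, along the tool's axes as they then stand; what a row does not reach is not made up. A row lasts 1/10 s, in which the tool goes at most 50 mm and 8.59 degrees, less where a joint would pass 70% of its speed; a pose out of reach is approached as far as the arm can. A call is refused whole if a number of a shift passes 1 or a number of a turn 1, either way. A call with a gripper value outside its range is refused whole. OPENING is the opening, from 0 (shut) to 1 (fully open), set as the call begins (- or left out, the last holds). The fingers move at their own pace and stop on an object; FORCE is the grip in N (left out, the last holds). Time passes only in rows, so rows that do not move let the fingers close. It gives the time, the measured TCP pose, the force, the opening and the grip force at its end, in the units of the state.
- robot.read_state(): the state, without advancing time (a new reading comes with each control period).
- robot.grab_frame(name): name is "scene" or "side" or "wrist"; returns a dict with "pixels" (420x560x3 uint8, red, green, blue), "z_map" (420x560 float32, m along the optical axis (not along the pixel's ray), 0 where there is no reading), "fx", "fy", "cx", "cy" (pixels), "k1" (the pictures are not rectified: a ray, as slopes to the right and down, at radius r is drawn at 1 + k1 r^2 times it, then the intrinsics apply), "R" (3x3) and "t" (3): a world point X has camera coordinates R X + t. Camera axes: x right, y down, z forward; pixel columns grow to the right and rows downward; lengths in m; the calibration is good to about 2 mm. A picture is of the moment at which its call begins.
- robot.hand_in(): hands the job in; it is judged then, once.
Trained networks look in the newest picture that a camera, given by its name, has taken for a name from the list of things; names that differ only in an ending like _2 or _b are one class to them, and where a whole thing is asked for, a point or a joint stands for the part that bears it (a point fixed in the world has none). Each returns a list of dicts, best first, with "confidence" (0 to 1); they miss things now and then, are a little off and sometimes report something else, mostly with a low value. They report only what shows in the picture. A call takes as long as a camera call. They do not tell look-alikes from the thing itself.
- robot.outline_of(camera, thing): "region" (420x560 bool, what is visible of it) and "bbox" ([left, top, width, height] in pixels, round what is visible of it).
- robot.landmark_of(camera, thing): "pixel" ([column, row] in pixels: a listed point, or the origin of a listed thing).
The state is a dict: "time": time; "joint_positions": joint angles; "joint_velocities": joint speeds; "tau": joint torques, N m; "tool_pos": TCP position; "orientation": TCP orientation; "ft_force": force on the tool from outside, world axes, zero at the start; "wrist_torque": the same for the moment, N m; "width": finger opening in m; "gripper_force": force on a finger pad.
Only numpy, scipy, OpenCV 4.12 (cv2) and the standard library are available. Lean on these libraries where they do the work, as an engineer would, in place of code of your own. Each camera call takes 0.05 s, during which the arm holds its last target. There are 200 camera calls.

## Task

Lay the standing reagent cartridge down (do not let it topple or drop) and load it into the inclined chute so that it lies flat on the chute floor with its ribbed face up and its cap pointing downhill. Let go of it in the open upper part of the chute, above the pair of hold-down tabs, so that it slides all the way home to the end jaws by its own weight, with the cap sticking out between the jaws; the fingers must not push or carry it there. Leave the reagent bottle, dish and timer where they stand.

Things in the scene. Friction and masses are not known exactly. Their poses are not given: they have to be found in the camera images.
- cartridge: White plastic reagent cartridge, 0.14 kg (varies), standing at the start with its ribbed -x face roughly toward the robot. Main block 36 mm in x (-18 to 18), 50 in y, 84 in z (0 to 84). Origin: centre of the block's underside; z runs up to the cap. The +x face is flat with a paper label: laid on it, the cartridge lies stably, rib up, origin 18 mm above the surface.
- cartridge_cap (a point): Centre of the end face of the cartridge's round dark grey cap, 110 mm from the cartridge's origin along its z. Cap 26 mm in diameter, 21 mm long, on a neck 20 mm in diameter and 5 mm long. Obstacles near the cartridge, fixed: sample stands 175 mm high on its right (world y below 0.08 m, x 0.43 to 0.61 m) and a tall tube rack behind (x over 0.78 m).
- cartridge_rib (a point): On the cartridge's ribbed -x face: middle of the rib's crest, at x = -26, z = 42 mm. The rib is 8 mm high, 12 mm wide and runs the whole 84 mm. At the base end (z 0 to 10) a lip, also 8 mm high, crosses the full 50 mm width of this face.
- chute: Fixed open aluminium chute on a dark base 190x90 mm. Origin: centre of the base's underside; x points uphill, y across, z up. Smooth floor (friction about 0.2) falling at 35 degrees toward -x, roughly toward the robot; 215 mm long along the slope. Its lower end is at x = -85, z = 45 mm. Below, s = mm uphill along the floor from there, h = mm square off the floor.
- chute_load (a point): On the chute floor, mid width, s = 152: the middle of the cartridge's block belongs about here when it is let go. Side walls are 12 mm high and 3 thick; the channel is 56 mm wide from s = 0 to 85, then flares evenly to 72 mm at s = 215. It is open above here.
- chute_tabs (a point): Between the two hold-down tabs, at their underside: s = 65, h = 40. One tab from each side, s 55 to 75, h 40 to 46, 20 mm apart, on posts outside the channel: only the rib passes between them. A cartridge rib down, on its side or base (lip) first jams here.
- chute_home (a point): Where the centre of the cap's end face is when the cartridge is home: s = -16, h = 18. Two end jaws, s 0 to 10, 30 mm high and 34 mm apart, let the cap through and stop the block, which then fills s = 10 to 94.
- reagent_bottle: Bystander: brown bottle with black cap, 46 mm in diameter, 98 mm high, standing; origin under its centre.
- steel_dish: Bystander: shallow grey steel dish 78x120x26 mm; origin under its centre.
- timer: Bystander: white table timer with a black knob, 66x66x44 mm, the one straight in front of the robot (another stands far left); origin under its centre.
There are look-alikes about, which are no part of the job. What is shaped like the cartridge but purple is not meant.

How it is judged:
At the end, for the whole second after the job is handed in: The cartridge rests in the chute against the end jaws, ribbed face up and cap downhill, with its cap end within 10 mm of the home point, still and released (distance between cartridge_cap and chute_home below 0.01 m and x of cartridge in the frame of chute above -0.03 m and angle between cartridge's own x axis and vertical above 2.3 rad and linear speed of cartridge below 0.02 m/s and contact force between the fingers and cartridge below 0.1 N); the robot touches nothing.
It fails at once if the cartridge toppled or was dropped outside the chute (turning faster than 6 rad/s or moving freely faster than 0.7 m/s) (y of cartridge in the frame of chute below -0.06 m and contact force between the fingers and cartridge below 0.1 N and (angular speed of cartridge above 6 rad/s or linear speed of cartridge above 0.7 m/s)).
It fails at once if the fingers pushed or carried the cartridge down the chute (touching it with its cap end within 45 mm of home) (distance between cartridge_cap and chute_home below 0.045 m and contact force between the fingers and cartridge above 0.5 N).
It fails at once if the reagent bottle, dish or timer was moved more than 30 mm (distance of any of reagent_bottle, steel_dish, timer from where it was at the start of the episode above 0.03 m).
It also fails if it takes over 54 s, if anything falls off the work surface, if the arm or the gripper's body presses on something with over 40 N, if the wrist force passes 120 N, or if a joint passes its speed limit or range.

## Working session

There is one attempt and no reset: what is moved stays moved. The work goes in short steps, Python scripts to look and compute and a shell command to move; the robot and the scene stay as the last step left them, time stands still between calls to the robot, and variables do not carry over. Pictures are saved under pics/ and viewed, at most 10 in all, crops included, and the job is handed in when it is done.

```bash
ls; mkdir -p pics
cat > h.py <<'E'
import numpy as np, cv2
from workcell import robot
from scipy.spatial.transform import Rotation as Ro
def K(f): return np.array([[f["fx"],0,f["cx"]],[0,f["fy"],f["cy"]],[0,0,1.]])
def undist(f,uv):
    return cv2.undistortPoints(np.array(uv,float).reshape(-1,1,2),K(f),np.array([f["k1"],0,0,0.])).reshape(-1,2)
def world(f,uv,z=None):
    uv=np.array(uv,float).reshape(-1,2); n=undist(f,uv)
    if z is None: z=np.array([f["z_map"][int(round(v)),int(round(u))] for u,v in uv])
    c=np.c_[n,np.ones(len(n))]*np.reshape(z,(-1,1))
    return (c-f["t"])@f["R"]
def cloud(f,m):
    v,u=np.nonzero(m&(f["z_map"]>0)); return world(f,np.c_[u,v],f["z_map"][v,u])
def proj(f,X):
    return cv2.projectPoints(np.array(X,float).reshape(-1,1,3),cv2.Rodrigues(np.array(f["R"],float))[0],np.array(f["t"],float),K(f),np.array([f["k1"],0,0,0.]))[0].reshape(-1,2)
def save(f,n): cv2.imwrite(n,f["pixels"][:,:,::-1])
E
python3 - <<'E'
from h import *
np.set_printoptions(precision=4,suppress=True)
out=[]
for c in("scene","side"):
    f=robot.grab_frame(c); out.append(f["pixels"])
    save(f,f"pics/{c}0.png"); np.savez(f"{c}0.npz",**f)
    for t in("cartridge","cartridge_cap","cartridge_rib","chute","chute_load","chute_tabs","chute_home","reagent_bottle","steel_dish","timer"):
        for d in robot.landmark_of(c,t)[:3]:
            print(c,t,round(d["confidence"],2),np.array(d["pixel"]),world(f,d["pixel"])[0])
print(robot.read_state())
E
```

```text
pics
scene cartridge 0.76 [268.1 346. ] [0.4029 0.614  0.0332]
scene cartridge 0.67 [273.1 210.6] [0.5476 0.3445 0.1624]
scene cartridge_cap 0.74 [274.5 184.3] [0.6388 0.1897 0.1068]
scene cartridge_cap 0.6 [262.4 316.9] [0.4195 0.6037 0.1122]
scene cartridge_rib 0.82 [273.  325.6] [0.4004 0.5939 0.0838]
scene cartridge_rib 0.67 [278.3 201.9] [0.6279 0.1906 0.049 ]
scene chute 0.81 [295.3 274.7] [0.4681 0.3773 0.006 ]
scene chute_load 0.71 [317.5 252.7] [0.4233 0.3445 0.0775]
scene chute_load 0.58 [281.6 236. ] [0.5021 0.3825 0.1289]
scene chute_tabs 0.72 [316.6 250. ] [0.4261 0.3443 0.0852]
scene chute_home 0.65 [336.  275.8] [0.3766 0.3294 0.0047]
scene reagent_bottle 0.63 [285.6 174.9] [0.6953 0.0344 0.0195]
scene steel_dish 0.62 [227.5 230. ] [0.7203 0.3167 0.0012]
side cartridge 0.83 [273.5 341.6] [0.4226 0.6126 0.0156]
side cartridge 0.78 [258.1 214.6] [0.5411 0.4168 0.1682]
side cartridge_cap 0.75 [254.1 184.2] [0.6566 0.1856 0.1089]
side cartridge_cap 0.62 [275.8 299.2] [0.4269 0.5934 0.11  ]
side cartridge_rib 0.97 [265.9 209.4] [0.5409 0.3725 0.1571]
side cartridge_rib 0.6 
[... 235 characters left out ...]
.7] [0.3631 0.2917 0.0002]
side reagent_bottle 0.52 [261. 192.] [0.6401 0.1745 0.0815]
side steel_dish 0.72 [212.6 235.1] [0.7098 0.3426 0.0185]
side timer 0.66 [347.1 233.6] [0.375  0.1916 0.0176]
{'time': 1.1, 'joint_positions': array([ 1.1155,  0.4936,  1.3455,  0.    ,  1.3025, -0.0955]), 'joint_velocities': array([ 0.0009, -0.0005, -0.0001, -0.0015,  0.0021, -0.0011]), 'tau': array([  0.0021, -88.2034, -38.4271,   0.0001,   0.0006,   0.    ]), 'tool_pos': array([0.22  , 0.585 , 0.2313]), 'orientation': array([-3.1416, -0.    ,  2.7818]), 'ft_force': array([ 0.7929,  0.5063, -0.4556]), 'wrist_torque': array([-0.0259, -0.0192, -0.0159]), 'gripper_force': 0.0, 'width': 0.08536277355186668}
```

View pictures.

View pics/scene0.png

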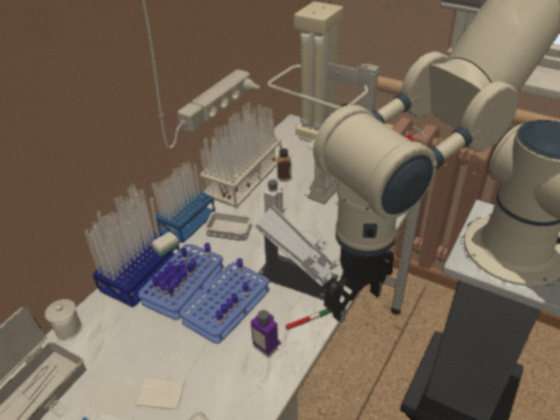

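View pics/side0.png

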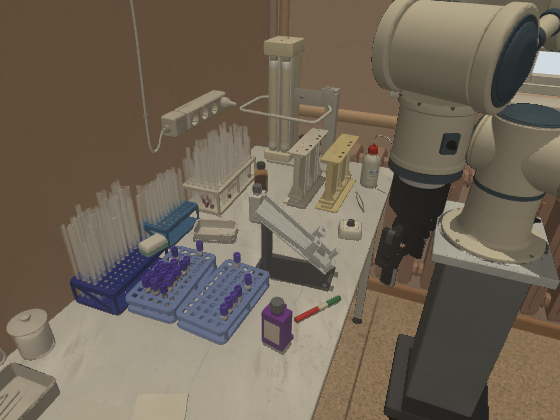

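Pictures: the white cartridge with grey cap stands behind the chute, at scene (273,197) and side (257,203). The purple look-alike is at scene (265,333) and side (277,325). The chute is at scene (297,247) and side (294,245). The bottle is at (285,165), the dish at (228,226) and the timer at side (350,230).

Could be mistaken for the cartridge: purple (265,333), no; white timer (side 350,230), no; white vial on the rack (165,243), no. I choose the white one at (273,197). Next I fit the poses and make a close crop.

```bash
cat > fit.py <<'E'
from h import *
from scipy.optimize import least_squares
def box(p,lo,hi):
    lo,hi=np.array(lo),np.array(hi); q=np.abs(p-(lo+hi)/2)-(hi-lo)/2
    return np.linalg.norm(np.maximum(q,0),axis=1)+np.minimum(q.max(1),0)
def cyl(p,r,z0,z1):
    q=np.c_[np.hypot(p[:,0],p[:,1])-r,np.abs(p[:,2]-(z0+z1)/2)-(z1-z0)/2]
    return np.linalg.norm(np.maximum(q,0),axis=1)+np.minimum(q.max(1),0)
def cart(p):
    return np.min([box(p,[-.018,-.025,0],[.018,.025,.084]),cyl(p,.010,.084,.089),cyl(p,.013,.089,.110),
      box(p,[-.026,-.006,0],[-.018,.006,.084]),box(p,[-.026,-.025,0],[-.018,.025,.010])],axis=0)
a=np.radians(35); U=np.array([np.cos(a),0,np.sin(a)]); H=np.array([-np.sin(a),0,np.cos(a)]); O=np.array([-.085,0,.045])
def chute(p):
    d=p-O; q=np.c_[d@U,p[:,1],d@H]; s=q[:,0]; w=.028+np.clip((s-.085)/.13,0,1)*.008
    qa=q.copy(); qa[:,1]=np.abs(q[:,1]); qw=qa.copy(); qw[:,1]-=w; qf=q.copy(); qf[:,1]=np.sign(q[:,1])*np.maximum(np.abs(q[:,1])-w,0)
    return np.min([box(qf,[0,-.003,-.004],[.215,.003,0]),box(qw,[0,0,-.004],[.215,.003,.012]),
      box(qa,[0,.017,0],[.010,.028,.030]),box(qa,[.055,.010,.040],[.075,.034,.046]),box(p,[-.095,-.045,0],[.095,.045,.012])],axis=0)
def fit(P,sdf,x0,sc=.003):
    def r(v):
        c,s=np.cos(v[2]),np.sin(v[2]); d=P-[v[0],v[1],0]
        return sdf(np.c_[d[:,0]*c+d[:,1]*s,-d[:,0]*s+d[:,1]*c,d[:,2]])
    o=least_squares(r,x0,loss="cauchy",f_scale=sc); e=np.abs(r(o.x)); return o.x,np.median(e),(e<.004).mean()
E
python3 - <<'E'
from fit import *
np.set_printoptions(precision=4,suppress=True)
PC=[];PK=[]
for c in("scene","side"):
    f=dict(np.load(f"{c}0.npz"))
    P=cloud(f,np.ones((420,560),bool))
    col=f["pixels"][f["z_map"]>0].astype(float)
    def near(x,y,r,z0): return (np.hypot(P[:,0]-x,P[:,1]-y)<r)&(P[:,2]>z0)&(P[:,2]<.25)
    A=P[near(.46,.378,.15,.004)]; B=P[near(.64,.19,.06,.01)]
    PC.append(A);PK.append(B)
    print(c,len(A),len(B),B[:,:].min(0),B.max(0))
    for y in(0,-.1,.1,-.2): print(fit(A,chute,[.46,.378,y]),end=" ")
    print(); print(fit(B,cart,[.645,.19,0]))
    img=f["pixels"]; u,v=proj(f,[.64,.19,.05])[0].astype(int)
    cr=img[v-45:v+45,u-60:u+60]; cv2.imwrite(f"pics/crop_{c}.png",cv2.resize(cr,None,fx=4,fy=4,interpolation=cv2.INTER_CUBIC)[:,:,::-1])
A=np.vstack(PC);B=np.vstack(PK)
for y in(0,-.1,.1,-.2,.2): print("both",fit(A,chute,[.46,.378,y]),fit(B,cart,[.645,.19,y]))
a=cv2.imread("pics/crop_scene.png");b=cv2.imread("pics/crop_side.png")
cv2.imwrite("pics/crops.png",cv2.resize(np.hstack([a,b]),(800,300)))
E
```

```text
scene 4904 484 [0.6214 0.1583 0.0104] [0.6695 0.2148 0.1135]
(array([0.4626, 0.3776, 0.0517]), np.float64(0.0029484664569581574), np.float64(0.550978792822186)) (array([0.4626, 0.3776, 0.0516]), np.float64(0.002949464585246333), np.float64(0.550978792822186)) (array([0.4626, 0.3776, 0.0517]), np.float64(0.0029484664583931727), np.float64(0.550978792822186)) (array([0.4626, 0.3776, 0.0516]), np.float64(0.0029494703481891403), np.float64(0.550978792822186)) 
(array([0.6498, 0.1842, 0.0263]), np.float64(0.0011418878528633488), np.float64(0.9628099173553719))
side 4882 371 [0.6213 0.1609 0.0103] [0.6639 0.2141 0.1109]
(array([0.4595, 0.3785, 0.0432]), np.float64(0.004215618918574618), np.float64(0.47910692339205246)) (array([0.4595, 0.3785, 0.0432]), np.float64(0.0042156189267533485), np.float64(0.47910692339205246)) (array([0.4595, 0.3785, 0.0441]), np.float64(0.004206386911519431), np.float64(0.47910692339205246)) (array([0.4595, 0.3785, 0.0432]), np.float64(0.0042156189267751444), np.float64(0.47910692339205246)) 
(array([0.6481, 0.185 , 0.0664]), np.float64(0.0010830410599336517), np
[... 362 characters left out ...]
47, 0.0353]), np.float64(0.0011805963255125639), np.float64(0.9695906432748538))
both (array([0.4643, 0.3781, 0.0493]), np.float64(0.0036093217701225573), np.float64(0.5154302064173308)) (array([0.6493, 0.1847, 0.0353]), np.float64(0.0011805964323726437), np.float64(0.9695906432748538))
both (array([0.4643, 0.3781, 0.0493]), np.float64(0.0036093229774402944), np.float64(0.5154302064173308)) (array([0.6493, 0.1847, 0.0353]), np.float64(0.0011805938873831953), np.float64(0.9695906432748538))
both (array([0.4643, 0.3781, 0.0493]), np.float64(0.003609321770145164), np.float64(0.5154302064173308)) (array([0.6493, 0.1847, 0.0353]), np.float64(0.0011805963331125297), np.float64(0.9695906432748538))
```

View pics/crops.png

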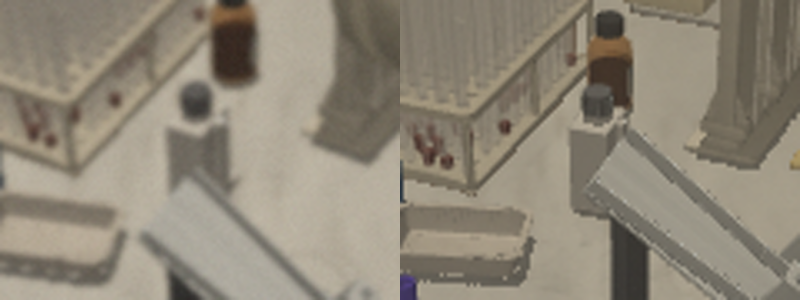

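The crops confirm it: a white block with a dark grey cap at scene (273,197), in front of the brown bottle. The depth fits agree: cartridge (0.649, 0.185, yaw 0.03), chute (0.463, 0.378, yaw 0.05). I move above the cartridge and look with the wrist camera.

```bash
python3 -m handwheel '0 0 -1 -1;0 0 -1 -1;0 0 -1 -1;0 0 0 -.8;-.91 -1 0 0;-.91 -1 0 0;-.91 -1 0 0;-.91 -1 0 0;-.91 -1 0 0;-.91 -1 0 0;-.91 -1 0 0;-.91 -1 0 0;-.91 -1 0 0;-.91 -1 0 0;-.91 -1 0 0;-.91 -1 0 0;-.91 -1 0 0;-.91 -1 0 0;-.91 -1 0 0;-.91 -1 0 0' 1
python3 - <<'E'
from fit import *
np.set_printoptions(precision=4,suppress=True)
for c in ("wrist",):
    f=robot.grab_frame(c); save(f,"pics/wrist1.png"); np.savez("wrist1.npz",**f)
    P=cloud(f,np.ones((420,560),bool))
    B=P[(np.hypot(P[:,0]-.649,P[:,1]-.185)<.06)&(P[:,2]>.01)&(P[:,2]<.12)]
    print(len(B),fit(B,cart,[.649,.185,.03]))
s=robot.read_state(); print(s["time"],s["tool_pos"],s["orientation"])
E
```

```text
time: 3.1
tool_pos: [0.5999, 0.198, 0.3063]
orientation: [3.142, 0.0, -3.104]
ft_force: [0.3, 0.6, 0.9]
width: 0.0853
gripper_force: 0.0
2299 (array([0.6475, 0.184 , 0.0486]), np.float64(0.0003554449663859989), np.float64(1.0))
3.15 [0.6031 0.1944 0.306 ] [-3.14    0.0013 -3.1058]
```

View pics/wrist1.png

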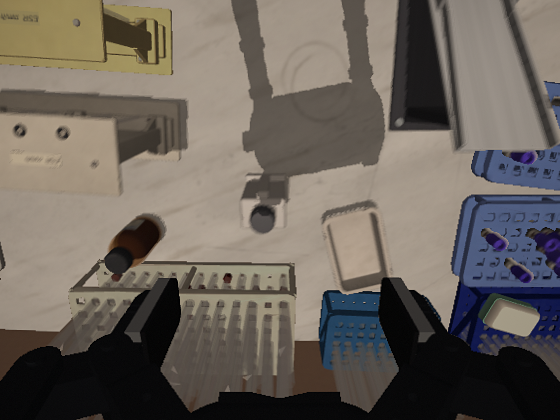

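The wrist fit is very good: 0.4 mm median, cartridge (0.6475, 0.184, yaw 0.049). In wrist1 the cartridge is at (263,205), rib toward the robot, with the dish at (355,245) and the bottle at (130,245) clear of it. I approach to z 0.13 and check.

```bash
python3 -m handwheel '-.7 -.25 -1 -.12;-.7 -.25 1 0;0 0 1 0;0 0 1 0;0 0 1 0;0 0 1 0;0 0 1 0;0 0 1 0;0 0 1 0;0 0 0 0;0 0 0 0' 1
python3 - <<'E'
from h import *
f=dict(np.load("wrist1.npz")); print(-f["R"].T@f["t"], f["R"][2])
s=robot.read_state(); print(s["tool_pos"],s["orientation"],s["joint_positions"])
E
```

```text
time: 4.25
tool_pos: [0.6347, 0.1883, 0.1317]
orientation: [-3.142, -0.0, -3.091]
ft_force: [0.4, -0.0, 1.5]
width: 0.0858
gripper_force: 0.0
[0.51487238 0.19547652 0.44939851] [ 0.3271796   0.01204169 -0.94488545]
[0.63465866 0.18825185 0.13169386] [-3.14153266e+00 -2.76104154e-04 -3.09091512e+00] [ 1.98207987e-01  6.44423387e-01  1.35405566e+00 -2.06070492e-05
  1.14339553e+00 -1.42325734e+00]
```

```bash
python3 -m handwheel '-.18 -.2 .5 0;0 0 1 0;0 0 1 0;0 0 1 0;0 0 0 0;0 0 0 0' 1
python3 -m handwheel '0 0 0 0;0 0 0 0;0 0 0 0;0 0 0 0;0 0 0 0;0 0 0 0;0 0 0 0;0 0 0 0' 0.3 30
```

```text
time: 4.85
tool_pos: [0.6399, 0.1833, 0.0445]
orientation: [3.142, 0.001, -3.091]
ft_force: [0.5, 0.5, 0.5]
width: 0.0855
gripper_force: 0.0
time: 5.65
tool_pos: [0.64, 0.1835, 0.0451]
orientation: [3.141, 0.002, -3.091]
ft_force: [-1.8, -1.1, 7.3]
width: 0.0499
gripper_force: 33.4
```

```bash
python3 -m handwheel '0 0 -.6 0;0 0 -.6 0;.9 .1 0 0;.9 .1 0 0;.9 .1 0 0;.9 .1 0 0;0 0 0 0;0 0 0 0;0 0 0 0;0 0 0 0'
python3 - <<'E'
from fit import *
np.set_printoptions(precision=4,suppress=True)
f=robot.grab_frame("wrist"); save(f,"pics/wrist2.png"); np.savez("wrist2.npz",**f)
P=cloud(f,np.ones((420,560),bool)); s=robot.read_state(); T=s["tool_pos"]; print(T)
B=P[(np.hypot(P[:,0]-T[0],P[:,1]-T[1])<.05)&(P[:,2]>.025)&(P[:,2]<.15)]
def r(v):
    return cart(Ro.from_euler("ZYX",v[3:]).inv().apply(B-v[:3]))
o=least_squares(r,[T[0]+.008,T[1],.03,.0486,0,0],loss="cauchy",f_scale=.002); print(o.x,np.median(abs(o.fun)),len(B))
E
```

```text
time: 6.65
tool_pos: [0.5499, 0.1889, 0.0741]
orientation: [3.141, 0.001, -3.091]
ft_force: [0.3, 0.2, -1.6]
width: 0.0497
gripper_force: 32.6
[0.5497 0.1889 0.074 ]
[ 0.5573  0.1893  0.03    0.0476 -0.0005 -0.0062] 0.000879469324622982 39524
```

View pics/wrist2.png

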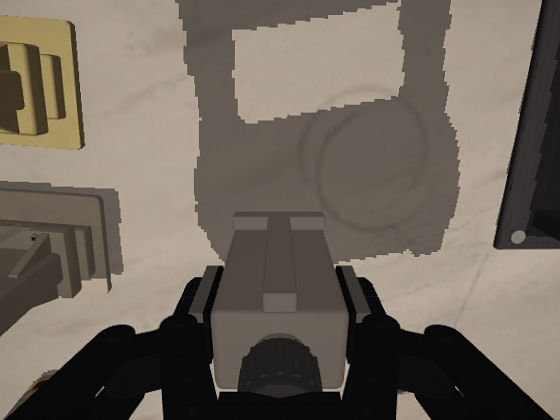

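wrist2 shows the cartridge held upright between the pads, rib toward the camera (280,260) and cap at (280,365).

The tool can't tilt, so I will turn the cartridge inside the pads by easing its flat face over the chute's top edge. The fingers must clear the chute walls, so I first set it down and regrip 9 mm nearer the rib face.

```bash
python3 -m handwheel '0 0 .6 0;0 0 .3 0;0 0 .26 0;0 0 0 0;0 0 0 0'
python3 -m handwheel '0 0 0 0;0 0 0 0;0 0 0 0;0 0 0 0;0 0 0 0;.18 0 0 0;.18 0 0 0;0 0 0 0;0 0 0 0' 0.8
python3 -m handwheel '0 0 0 0;0 0 0 0;0 0 0 0;0 0 0 0;0 0 0 0;0 0 0 0;0 0 0 0' 0.3 30
```

```text
time: 7.2
tool_pos: [0.549, 0.1888, 0.0446]
orientation: [-3.142, -0.0, -3.091]
ft_force: [0.2, 0.0, -1.9]
width: 0.05
gripper_force: 33.8
time: 8.1
tool_pos: [0.5398, 0.1884, 0.0448]
orientation: [-3.142, -0.0, -3.091]
ft_force: [-0.0, -0.2, -0.5]
width: 0.0683
gripper_force: 0.0
time: 8.8
tool_pos: [0.5401, 0.1884, 0.0449]
orientation: [3.142, 0.0, -3.091]
ft_force: [-1.2, -0.5, 5.8]
width: 0.0499
gripper_force: 31.6
```

Run:
```python
from fit import *
np.set_printoptions(precision=4,suppress=True)
# top view of chute from wrist1 only
f=dict(np.load("wrist1.npz")); P=cloud(f,np.ones((420,560),bool))
A=P[(np.hypot(P[:,0]-.46,P[:,1]-.378)<.16)&(P[:,2]>.02)&(P[:,2]<.25)&(P[:,1]>.32)&(P[:,1]<.44)]
print(len(A),fit(A,chute,[.463,.378,.05],.002),A.max(0))
s=robot.read_state(); print(s["tool_pos"],s["orientation"],s["joint_positions"],s["time"])
```

```text
15111 (array([0.4629, 0.374 , 0.0572]), np.float64(0.0004708932075597563), np.float64(0.9417642776785123)) [0.5582 0.418  0.1791]
[0.5401 0.1884 0.0449] [ 3.1416  0.0003 -3.0909] [ 0.2313  0.6611  1.6555 -0.0001  0.8247 -1.3901] 8.8
```

```bash
python3 -m handwheel '0 0 -.5 0;0 0 -1 0;0 0 -1 .94;0 0 -1 1;0 0 -1 1;0 0 -1 1;0 0 -1 1;0 0 -.8 1;0 0 0 1;0 0 0 1;0 0 0 1;0 0 0 1;0 0 0 1;0 0 0 1;0 0 0 1;0 0 0 1;0 0 0 1;0 0 0 1;0 0 0 1;0 0 0 1' - 40
python3 -m handwheel '0 0 0 1;0 0 0 1;0 0 0 1;0 0 0 1;0 0 0 1;0 0 0 1;0 0 0 1;0 0 0 1;0 0 0 1;0 0 0 1;0 0 0 1;0 0 0 1;0 0 0 0;0 0 0 0'
```

```text
time: 10.8
tool_pos: [0.5397, 0.1884, 0.2279]
orientation: [-3.142, -0.0, 1.309]
ft_force: [-0.9, -0.4, -2.0]
width: 0.0494
gripper_force: 42.2
time: 12.2
tool_pos: [0.5398, 0.1884, 0.2277]
orientation: [-3.142, -0.0, 0.06]
ft_force: [0.7, 0.1, -1.6]
width: 0.0496
gripper_force: 42.2
```

```bash
python3 -m handwheel '1 0 0 0;1 0 0 0;1 0 0 0;.08 -.8 0 0;0 -.8 0 0;0 -1 0 0;0 -1 0 0;0 -1 0 0;0 -1 0 0;0 -1 0 0;0 -1 0 0;0 0 0 0;0 0 0 0;0 0 0 0'
cat > look.py <<'E'
from fit import *
import sys
np.set_printoptions(precision=4,suppress=True)
C=np.array([.4629,.374,0]); cy=.0572; RC=Ro.from_euler("z",cy)
def rel(x): return RC.inv().apply(np.asarray(x)-C)
def cartpose(th0,tip,name=None):
    f=robot.grab_frame("wrist")
    if name: save(f,name)
    P=cloud(f,np.ones((420,560),bool)); s=robot.read_state(); T=s["tool_pos"]
    e=tip
    # initial: cartridge tilt th0 (cap downhill), TCP at c coords (-.017,.0445)-ish for upright
    z=np.array([-np.sin(th0),0,np.cos(th0)]); x=np.array([-np.cos(th0),0,-np.sin(th0)]); y=np.cross(z,x)
    R0=RC*Ro.from_matrix(np.c_[x,y,z]); G=T+np.array([0,0,.021]); o0=G-R0.apply([-.013,0,.0655])
    ctr=o0+R0.apply([-.005,0,.04])
    B=P[np.linalg.norm(P-ctr,axis=1)<.075]
    # drop the chute's points
    q=rel(B); B=B[chute(q)>.004]
    # drop fingers: dark pixels outside |y|>26mm
    q=rel(B)-rel(T); B=B[np.abs(q[:,1])<.027]
    if len(B)>4000: B=B[::len(B)//4000+1]
    def r(v): return cart((R0*Ro.from_rotvec(v[3:])).inv().apply(B-v[:3]))
    o=least_squares(r,np.r_[o0,0,0,0],loss="cauchy",f_scale=.002)
    R=R0*Ro.from_rotvec(o.x[3:]); M=RC.inv()*R; m=M.as_matrix()
    print("n",len(B),"med",np.median(abs(o.fun)),"tilt deg",np.degrees(np.arctan2(-m[0,2],m[2,2])),"side",np.degrees(np.arcsin(m[1,2])),"roll",np.degrees(np.arcsin(np.clip(m[2,1],-1,1))))
    print("origin chute",rel(o.x[:3])*1e3,"cap",rel(o.x[:3]+R.apply([0,0,.11]))*1e3,"TCP chute",rel(T)*1e3,"time",s["time"],"F",s["ft_force"])
    print("TCP in cart",R.inv().apply(T-o.x[:3])*1e3)
    b=R.apply([[.018,y,z] for y in(-.025,.025) for z in(0,.084)])+o.x[:3]; d=rel(b)-O
    print("s,h of face corners",np.c_[d@U,d@H]*1e3)
if __name__=="__main__": cartpose(np.radians(float(sys.argv[1])),0,sys.argv[2] if len(sys.argv)>2 else None)
E
python3 look.py 0
```

```text
time: 13.6
tool_pos: [0.606, 0.3817, 0.2273]
orientation: [3.141, 0.0, 0.058]
ft_force: [0.0, 0.1, -1.0]
width: 0.0494
gripper_force: 42.3
n 3693 med 0.0003509328410441631 tilt deg 0.03570302856110823 side 0.34773759919539293 roll 0.3476288934287889
origin chute [125.828   -0.1674 182.6411] cap [125.7595   0.5003 292.6391] TCP chute [143.414   -0.5984 227.3859] time 13.65 F [ 0.6023 -0.2376 -0.9577]
TCP in cart [-17.6159   0.6497  44.7304]
s,h of face corners [[236.8711   1.9706]
 [285.0077  70.8081]
 [236.9221   2.3052]
 [285.0588  71.1427]]
```

```bash
python3 -m handwheel '0 0 .6 0;0 0 .6 0;0 0 .6 0;-.28 0 0 0;-.28 0 0 0;-.2 0 -.13 0;-.2 0 -.13 0;-.23 0 -.08 0;-.23 0 -.07 0;0 0 0 0;0 0 0 0' - 20
python3 look.py 28
```

```text
time: 14.75
tool_pos: [0.5714, 0.3809, 0.1946]
orientation: [-3.14, -0.004, 0.057]
ft_force: [5.9, 0.5, 3.4]
width: 0.0495
gripper_force: 41.5
n 3693 med 0.00037173089983601193 tilt deg 20.407618815725133 side 0.06833228892422058 roll 0.06246083407872526
origin chute [118.9768   1.1918 148.7849] cap [ 80.6202   1.323  251.8807] TCP chute [108.7567   0.6904 194.389 ] time 14.8 F [6.5698 1.0248 3.3348]
TCP in cart [-6.3233  0.5561 46.3049]
s,h of face corners [[209.1916 -27.4751]
 [230.3546  53.8152]
 [209.2028 -27.4164]
 [230.3658  53.8739]]
```

```bash
python3 -m handwheel '-.28 0 -.02 0;-.28 0 -.01 0;-.24 0 .05 0;-.24 0 .05 0;-.22 0 .1 0;-.22 0 .1 0;0 0 0 0;0 0 0 0' 0.3 20
python3 look.py 72
```

```text
time: 15.6
tool_pos: [0.5346, 0.3791, 0.188]
orientation: [-3.14, -0.004, 0.057]
ft_force: [2.9, 0.5, 11.3]
width: 0.0496
gripper_force: 47.0
n 3706 med 0.0005181911314909408 tilt deg 57.34822532520914 side 0.18989085252007978 roll 0.14024762969704452
origin chute [125.807    1.3256 167.6815] cap [ 33.1913   1.6902 227.0296] TCP chute [ 71.8526   0.9466 187.9994] time 15.65 F [ 2.4239  0.5381 11.5488]
TCP in cart [12.0036  0.5565 56.3883]
s,h of face corners [[226.4155 -27.3474]
 [194.476   50.3429]
 [226.3887 -27.1792]
 [194.4492  50.5111]]
```

```bash
python3 -m handwheel '-.22 0 .11 0;-.22 0 .11 0;-.2 0 .15 0;-.18 0 .17 0;-.1 0 .12 0;0 0 0 0;0 0 0 0'
python3 look.py 85 pics/wrist3.png
```

```text
time: 16.35
tool_pos: [0.5113, 0.3777, 0.1708]
orientation: [-3.14, -0.003, 0.057]
ft_force: [1.4, 1.6, 6.7]
width: 0.0496
gripper_force: 48.9
n 3761 med 0.0011956209294707552 tilt deg 85.85819078905568 side 1.191972257773376 roll -0.07487766878424457
origin chute [117.5841   0.0036 220.9214] cap [  7.8952   2.2919 228.8644] TCP chute [ 48.5413   0.9583 170.8789] time 16.4 F [1.882  1.2995 5.6398]
TCP in cart [54.897   0.5575 65.254 ]
s,h of face corners [[255.9379  13.6741]
 [190.8028  66.6869]
 [255.0423  14.2214]
 [189.9072  67.2342]]
```

View pics/wrist3.png

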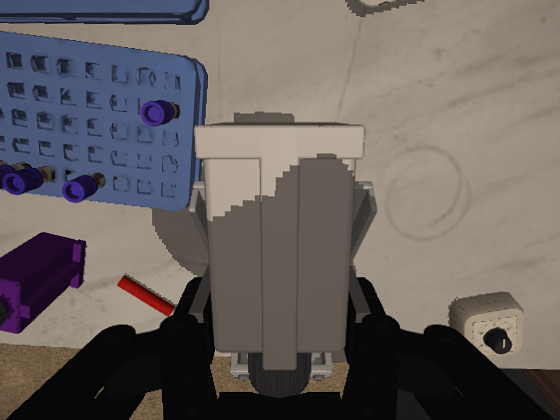

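wrist3 shows the cartridge lying in the grip, rib up (280,260), lip and base at (280,140) and cap toward the robot (280,375), tilt about 86°. I lift it clear of the edge, move it over the load spot and start lowering.

```bash
python3 -m handwheel '0 0 -.4 0;0 0 -.4 0;-.38 0 0 0;-.38 0 0 0;-.38 0 0 0;0 0 .4 0;0 0 .4 0;0 0 0 0;0 0 0 0'
sed -i 's/f_scale=.002); *$/f_scale=.002)/; s/np.r_\[o0,0,0,0\],loss="cauchy",f_scale=.002/np.r_[o0,0,0,0],loss="huber",f_scale=.004/' look.py
python3 look.py 87
```

```text
time: 17.3
tool_pos: [0.4816, 0.3752, 0.1679]
orientation: [3.141, 0.002, 0.057]
ft_force: [-1.7, -0.5, -0.6]
width: 0.0488
gripper_force: 48.7
n 3865 med 0.0020090749770927513 tilt deg 89.34868792892405 side 1.748371735343137 roll -0.1086145648353617
origin chute [ 86.4972  -1.5539 223.1796] cap [-23.4445   1.8022 224.4294] TCP chute [ 19.0298   0.1769 168.1437] time 17.35 F [-0.7945  0.1605 -0.5185]
TCP in cart [55.7984  0.4343 66.8591]
s,h of face corners [[232.8441  32.5633]
 [164.6192  81.5   ]
 [231.5391  33.3614]
 [163.3143  82.2981]]
```

Run:
```python
from look import *
f=robot.grab_frame("wrist"); save(f,"pics/wrist4.png"); np.savez("wrist4.npz",**f)
P=[(u,v) for v in range(100,400,20) for u in (230,282,330)]
W=world(f,P); 
for p,w in zip(P,rel(W)*1e3): print(p,w,end="\n" if p[0]==330 else "  ")
```

```text
(230, 100) [91.8767 41.4788  6.103 ]  (282, 100) [91.7866 -1.671   6.0871]  (330, 100) [ 91.786  -41.5486   5.8627]
(230, 120) [ 89.9803  20.4129 167.2377]  (282, 120) [ 89.977   -0.29   167.6506]  (330, 120) [ 89.9283 -19.4305 167.1213]
(230, 140) [ 88.3998  14.7069 211.2641]  (282, 140) [ 88.4485   0.0855 211.7844]  (330, 140) [ 88.5421 -13.2518 212.4649]
(230, 160) [ 82.93    14.81   212.3725]  (282, 160) [ 82.8018   0.0773 211.8574]  (330, 160) [ 82.8593 -13.5458 212.1853]
(230, 180) [ 74.8796  16.294  203.8662]  (282, 180) [ 76.807    0.0635 211.3648]  (330, 180) [ 74.8726 -15.0354 203.9865]
(230, 200) [ 68.2015  16.6416 203.571 ]  (282, 200) [ 70.8978   0.0595 212.0235]  (330, 200) [ 68.4043 -15.2847 204.3296]
(230, 220) [ 61.6911  16.8258 204.4848]  (282, 220) [ 64.612   0.05  212.115]  (330, 220) [ 61.4979 -15.6359 204.098 ]
(230, 240) [ 54.9255  17.0526 205.1863]  (282, 240) [ 58.8262   0.0552 213.8581]  (330, 240) [ 54.2522 -16.0147 203.8012]
(230, 260) [ 47.0552  17.5605 204.1563]  (282, 260) [ 51.6328   0.0355 212.9706]  (330, 260) [ 46.8877 -16.3433 203.9324]
(230, 280) [ 39.6708  17.838  204.7375]  (282, 280) [ 43.8571   0.0124 211.8145]  (330, 280) [ 39.4815 -16.6159 204.51  ]
(230, 300) [ 32.101   18.1124 205.434 ]  (282, 300) [ 37.1579   0.0109 213.009 ]  (330, 300) [ 31.625  -16.951  204.8095]
(230, 320) [ 23.4156  18.5913 204.9961]  (282, 320) [ 28.6224  -0.0129 211.9663]  (330, 320) [ 23.6352 -17.2596 205.3731]
(230, 340) [ 14.1426  19.1189 204.428 ]  (282, 340) [ 22.3226  -0.0045 214.2766]  (330, 340) [ 14.8601 -17.6863 205.3724]
(230, 360) [-880.3822  187.887  -759.9574]  (282, 360) [ 12.4911  -0.035  212.7527]  (330, 360) [-880.4958 -192.3503 -759.285 ]
(230, 380) [-980.4064  193.0884 -761.7595]  (282, 380) [ -9.5425  -0.1838 199.8562]  (330, 380) [-981.6036 -197.7306 -762.1632]
```

The depth read straight from the picture settles the height: the cartridge is level, top face z 204.5, base edge at chute x 90 just above the floor. Now I lower it so the base edge on the floor turns it cap-down.

```bash
python3 -m handwheel '-.2 0 .1 0;-.2 0 .1 0;-.05 0 .2 0;-.05 0 .2 0;-.05 0 .2 0;-.04 0 .2 0;0 0 .12 0;0 0 .12 0;0 0 0 0;0 0 0 0'
cat > top.py <<'E'
from look import *
f=robot.grab_frame("wrist"); np.savez("last.npz",**f); s=robot.read_state()
M=(f["z_map"]>0); P=rel(cloud(f,M)); P=P[(P[:,2]>.1)&(P[:,0]<.105)&(P[:,0]>-.05)]
for n,y0,y1 in(("rib",-.003,.004),("topL",.012,.021),("topR",-.021,-.012)):
    Q=P[(P[:,1]>y0)&(P[:,1]<y1)]; d=Q-O; sh=np.c_[d@U,d@H]*1e3
    k=(sh[:,1]>8); sh=sh[k]
    b=np.arange(80,225,12); i=np.digitize(sh[:,0],b)
    print(n,[(int(b[j-1]),round(float(np.median(sh[i==j,1])),1)) for j in range(1,len(b)) if (i==j).sum()>20], "max s",sh[:,0].max() if len(sh) else 0)
T=rel(s["tool_pos"]); d=T-O; print("TCP",T*1e3,"s,h",d@U*1e3,d@H*1e3,"t",s["time"],s["ft_force"])
E
python3 top.py
```

```text
time: 18.4
tool_pos: [0.467, 0.3747, 0.1382]
orientation: [-3.141, 0.0, 0.057]
ft_force: [-5.8, 0.3, 3.9]
width: 0.0492
gripper_force: 51.7
rib [(104, 65.4), (128, 69.0), (140, 66.1), (152, 61.8), (164, 57.3), (176, 55.0), (188, 48.6), (200, 42.2), (212, 40.5)] max s 215.86840613376657
topL [(104, 57.7), (128, 60.8), (140, 57.6), (152, 53.2), (164, 48.9), (176, 77.2), (188, 41.3), (200, 31.4), (212, 40.5)] max s 215.39453801706188
topR [(128, 60.8), (140, 57.6), (152, 53.3), (164, 48.9), (176, 75.8), (188, 41.6), (200, 31.4), (212, 40.5)] max s 215.65758335369702
TCP [  4.1629   0.4688 138.2127] s,h 126.50256435448054 25.21369276992788 t 18.45 [-4.8706  0.1463  4.6241]
```

```bash
python3 -m handwheel '-.03 0 .1 0;-.03 0 .1 0;0 0 .1 0;0 0 0 0;0 0 0 0'
python3 top.py
python3 -m handwheel '0 0 .08 0;0 0 .08 0;0 0 0 0;0 0 0 0'
python3 top.py
```

```text
time: 18.95
tool_pos: [0.4661, 0.3747, 0.1309]
orientation: [-3.141, -0.001, 0.057]
ft_force: [-2.0, -0.2, 5.9]
width: 0.0497
gripper_force: 52.5
rib [(128, 62.4), (140, 59.5), (152, 56.3), (164, 54.3), (176, 50.3), (188, 46.5), (200, 36.4)] max s 210.67009215509134
topL [(128, 54.4), (140, 51.3), (152, 48.1), (164, 45.7), (176, 72.8), (188, 39.6), (200, 35.9)] max s 210.6662910603996
topR [(128, 54.4), (140, 51.3), (152, 48.0), (164, 45.5), (176, 73.7), (188, 39.6), (200, 35.9)] max s 210.65471882295995
TCP [  3.2679   0.5458 130.9439] s,h 121.60017189510368 19.772742222152335 t 19.0 [-2.2081  0.3248  5.193 ]
time: 19.4
tool_pos: [0.4661, 0.3747, 0.1269]
orientation: [-3.141, -0.001, 0.057]
ft_force: [-1.5, 1.2, 4.4]
width: 0.0492
gripper_force: 52.6
rib [(116, 60.2), (128, 58.6), (140, 56.2), (152, 53.6), (164, 72.8), (176, 48.4), (188, 45.7), (200, 34.0)] max s 208.31937558496207
topL [(116, 52.1), (128, 50.6), (140, 48.0), (152, 45.4), (164, 44.1), (176, 69.9), (188, 44.6), (200, 33.8)] max s 208.29022503725633
topR [(116, 52.1), (128, 50.6), (140, 48.0), (152, 45.4), (164, 44.1), (176, 71.8), (188, 44.5), (200, 34.0)] max s 208.35602221149853
TCP [  3.2865   0.4985 126.9032] s,h 119.2978088388908 16.45213304182836 t 19.45 [-1.6393  0.5002  4.0356]
```

```bash
python3 -m handwheel '0 0 .08 0;0 0 .08 0;0 0 0 0;0 0 0 0'
python3 -m handwheel '0 0 .08 0;0 0 .06 0;0 0 0 0;0 0 0 0'
python3 top.py
```

```text
time: 19.85
tool_pos: [0.466, 0.3747, 0.1229]
orientation: [-3.141, -0.0, 0.057]
ft_force: [-1.2, -0.3, 4.7]
width: 0.0495
gripper_force: 55.0
time: 20.25
tool_pos: [0.4649, 0.3753, 0.1205]
orientation: [-3.14, 0.001, 0.057]
ft_force: [-16.6, 1.9, 27.8]
width: 0.0499
gripper_force: 66.6
rib [(116, 55.0), (128, 53.5), (140, 51.9), (152, 50.1), (164, 68.2), (176, 46.5), (188, 27.8), (200, 38.6)] max s 203.57029337248642
topL [(116, 47.0), (128, 45.5), (140, 43.7), (152, 41.9), (164, 66.1), (176, 70.9), (188, 24.9), (200, 38.6)] max s 203.32771418896965
topR [(116, 46.9), (128, 45.6), (140, 43.7), (152, 42.0), (164, 63.6), (176, 71.4), (188, 25.3), (200, 38.8)] max s 203.63861901573543
TCP [  2.0759   1.1756 120.5091] s,h 114.63861906111103 11.90871861179442 t 20.3 [-17.5192   3.0639  27.3357]
```

Fingertips just touch the walls now, so I back off 2 mm. The cartridge is 7° short of flat, base on the floor, block at about s 117–200. Releasing.

```bash
python3 -m handwheel '0 0 -.09 0;0 0 0 0;0 0 0 0'
python3 -m handwheel '0 0 0 0;0 0 0 0;0 0 0 0;0 0 -.2 0;0 0 -.5 0;0 0 -1 0;0 0 -1 0;0 0 -1 0;0 0 -1 0;0 0 -1 0;.5 0 -1 0;0 0 0 0;0 0 0 0' 1
python3 - <<'E'
from look import *
a=[]
for c in("side","wrist"):
    f=robot.grab_frame(c); a.append(f["pixels"])
    P=rel(cloud(f,f["z_map"]>0)); d=P-O; q=np.c_[d@U,P[:,1],d@H]
    B=q[(np.abs(q[:,1])<.03)&(q[:,0]>-.03)&(q[:,0]<.22)&(q[:,2]>.004)&(q[:,2]<.06)]
    # cartridge lying: cart frame x_c=-(h-.018), z_c = s0 - s
    def r(v): 
        c_,s_=np.cos(v[2]),np.sin(v[2]); z=v[0]-B[:,0]; y=B[:,1]-v[1]
        return cart(np.c_[.018-B[:,2],y*c_+z*s_,z*c_-y*s_])
    o=least_squares(r,[.094,0,0],loss="cauchy",f_scale=.002); print(c,len(B),o.x,np.median(abs(o.fun)))
s=robot.read_state(); print(s["time"],s["tool_pos"],s["width"],s["ft_force"])
cv2.imwrite("pics/end.png",np.hstack([cv2.resize(a[0][170:310,200:388],(400,300)),cv2.resize(a[1],(400,300))])[:,:,::-1])
E
```

```text
time: 20.6
tool_pos: [0.4652, 0.3748, 0.1216]
orientation: [-3.141, 0.001, 0.057]
ft_force: [-7.9, 2.2, 7.3]
width: 0.0493
gripper_force: 60.3
time: 21.9
tool_pos: [0.4786, 0.3752, 0.2899]
orientation: [-3.141, -0.001, 0.057]
ft_force: [0.1, 0.3, 0.2]
width: 0.0852
gripper_force: 0.0
side 929 [ 0.0945  0.0022 -0.0022] 0.001223492700797045
wrist 3978 [ 0.0947 -0.0009 -0.0034] 0.000520474891481118
22.0 [0.4778 0.3749 0.2885] 0.08570325483275132 [ 0.3305 -0.0968 -0.3118]
```

View pics/end.png

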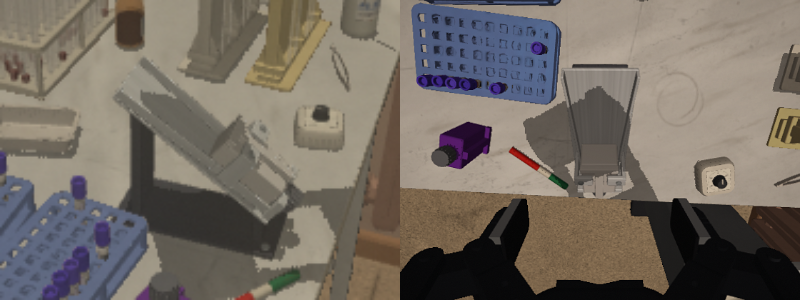

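The pictures show the cartridge home in the lower chute, rib up (side crop (255,165), wrist (600,160)). The fit puts the base at s = 94.7 mm against 94 mm nominal, and the gripper is clear. Handing in.

```bash
python3 -m handwheel '0 0 0 0;0 0 0 0;0 0 0 0'; python3 -c "
from workcell import robot
print(robot.hand_in())"
```

```text
time: 22.3
tool_pos: [0.4782, 0.3752, 0.2886]
orientation: [3.141, 0.001, 0.057]
ft_force: [-0.3, 0.7, 0.1]
width: 0.0855
gripper_force: 0.0
the job is handed in; nothing more can be done
None
```

The cartridge slid home by its own weight and lies rib up, cap downhill, with its base within 1 mm of the home position; the job was handed in at 22.3 s with the gripper clear (no verdict was returned).

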